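# Put the broad scraper away in its caddy slot

## Task

Put the broad scraper away: lift it out of its white ceramic rest and slide it, blade down, into the orange caddy with the long slot, one of the two that hang on the rail. Keep hold of it until the blade is right down on the floor of the slot, then let go and leave it standing there. Leave the narrow scraper where it is, in the other rest.

Things in the scene. Friction and masses are not known exactly. Their poses are not given: they have to be found in the camera images.
- scraper: Broad scraper, upright: steel blade 80 wide (y), 3 thick (x), 72 mm tall under a pale wood bar 84 (y) x 18 (x), z 72 to 106 mm: grasp that from above across x. Origin: middle of the lower edge, z up. 130 g. Stands in a groove (along its y, 5 mm wide, 26 deep) of one of two equal fixed white rests, 60 x 100 x 32 mm, which may be swapped; leans up to 5 deg. Lift over 30 mm straight up to clear it.
- narrow_scraper: Narrow scraper, bystander: same build, heights, thicknesses, origin and axes, but the blade is only 34 mm wide and the bar 38 mm long. It stands in the other white rest and stays there.
- long_caddy: Fixed orange caddy, 64 (x) x 130 (y) x 68 mm tall, hung 12 mm above the desk on a low rail (+x side, below its rim). Origin: centre of underside, z up. Slot centred on it, along y: 104 long, 16 wide, floor z 6, rim z 68 mm; top 12 mm of the long sides flares to 34 wide at the rim. Blade on the floor: scraper origin near (0, 0, 6 mm), bar 10 mm above the rim; left alone it may lean 15 deg.
- short_caddy: The other orange caddy on the rail, bystander: same outer size, origin and axes, fixed, but its slot is only 54 mm long, too short for the broad scraper, and a brush and a steel ball tool stand up to 70 mm out of its two ends. The two caddies may be swapped along the rail.

How it is judged:
On the way, in this order (a step that is already met when the one before it is completed fails the run):
1. the broad scraper is lifted out of its rest by the fingers (height (world z) of scraper above 0.05 m and contact force between the fingers and scraper above 0.3 N), for 0.1 s.
2. the blade is down in the long slot, within 20 mm of its floor, while the fingers still hold the scraper (x of scraper in the frame of long_caddy between -0.015 and 0.015 m and y of scraper in the frame of long_caddy between -0.02 and 0.02 m and z of scraper in the frame of long_caddy below 0.026 m and contact force between the fingers and scraper above 0.3 N), for 0.05 s.
At the end, for the whole second after the job is handed in: Broad scraper in the long slot: grip up within 20 degrees of upright, blade along the slot within 14 degrees, lower edge within 7 mm of the floor, centred within 12 mm across and 20 mm along the slot, released and at rest; narrow scraper within 30 mm of its start (x of scraper in the frame of long_caddy between -0.012 and 0.012 m and y of scraper in the frame of long_caddy between -0.02 and 0.02 m and z of scraper in the frame of long_caddy between 0 and 0.013 m and angle between scraper's own z axis and vertical below 0.35 rad and angle between the y axis of scraper and the y axis of long_caddy, either way round below 0.25 rad and linear speed of scraper below 0.02 m/s and angular speed of scraper below 0.2 rad/s and distance of narrow_scraper from where it was at the start of the episode below 0.03 m); the robot touches nothing.
It fails at once if the narrow scraper is moved by more than 30 mm (distance of narrow_scraper from where it was at the start of the episode above 0.03 m).
It also fails if it takes over 38 s, if anything falls off the work surface, if the arm or the gripper's body presses on something with over 40 N, if the wrist force passes 120 N, or if a joint passes its speed limit or range.

## Robot

A 7-joint arm with a two-finger parallel gripper is mounted at the origin on the work surface. World frame = base frame: x ahead of the robot, y to its left, z up, the work surface at z = 0. Lengths are in m, angles in rad, forces in N, time in s.
With the tool pointing down it reaches from about 0.4 to 0.85 m from the base axis. Payload 10.4 kg.
Tool frame: the origin (TCP) lies on the centre line of the jaws, within the pads' length; the fingertips stand 17 mm ahead of it and the grasp point (between the pads) lies 2 mm behind it; z points along the fingers, y is the line along which they close (so a half turn about z gives the same grasp; the last joint's range is limited). The gripper opens to 85 mm and grips with 20 to 120 N. Pads are 22 mm wide; open, the fingers measure 114 mm over their backs; the gripper's body (76 mm by 85 mm) begins 54 mm behind the grasp point. The pads swing forward as they close: fully open they stand 13 mm farther back than shut.
Start: joints at [1.288, 0.332, -0.065, 1.46, 0.022, 1.35, -0.088], TCP at [0.161, -0.604, 0.248] pointing down, gripper open.
Joint ranges: [-2.6, 2.6], [-0.5, 2.12], [-1.47, 1.34], [0.16, 2.42], [-1.27, 4.41], [0.06, 2.06], [-2.6, 2.6]. Speed limits (rad/s): [2.22, 2.22, 2.79, 2.79, 3.14, 3.14, 3.14].

## Interface

Orientations are given as a unit quaternion [x, y, z, w].
In Python, from workcell import get_obs, optics, job gives the robot as it stands. The module is installed in compiled form; this text tells all that it offers.
- The arm moves only by the tool send_rows, never from a script. Its argument "plan" is a list that holds one entry, the list of rows, each a list of 7 numbers: the turn, a rotation vector about the tool's x, y, z in units of 1.5 rad (1.0 is 1.5 rad), then the shift along the tool's x, y, z in units of 20 cm (1.0 is 20 cm), then the opening, from 0 (shut) to 1 (fully open). A call has 1 to 20 rows; each row shifts and turns the commanded pose from where the row before left it, along the tool's axes as they then stand; what a row does not reach is not made up. A row lasts 1/12 s, in which the tool goes at most 41.7 mm and 7.16 degrees, less where a joint would pass 70% of its speed; a pose out of reach is approached as far as the arm can. A call with a number of a shift or a turn outside -1 to 1 is refused whole. A call with a gripper value outside its range is refused whole. The fingers move at their own pace and stop on an object; "squeeze" is the grip in N (left out, the last holds). Time passes only in rows, so rows that do not move let the fingers close. It gives the time, the measured TCP pose, the force, the opening and the grip force at its end, in the units of the state.
- get_obs(): the state, without advancing time (a new reading comes with each control period).
- optics.camera(name): name is "scene" or "top" or "wrist"; returns the picture (480x640x3 uint8, red, green, blue); there is no depth.
- optics.get_calibration(name): a dict with "intrinsics" (3x3 intrinsics, pixels), "world_from_camera" (4x4, takes a point from camera to world coordinates); the wrist camera has in their place "T_tool_cam" (4x4, takes a point from camera to tool coordinates, whose origin is the TCP and whose axes are the flange's). Camera axes: x right, y up, looking along -z (the intrinsics and any distortion apply to the point x, -y, -z); pixel columns grow to the right and rows downward; lengths in m; the calibration is good to about 2 mm. A picture is of the moment at which its call begins: read the wrist's pose just before it. get_calibration takes no time and is no camera call.
- job.hand_in(): hands the job in; it is judged then, once.
The state is a dict: "clock": time; "joint_pos": joint angles; "joint_velocities": joint speeds; "tau": joint torques, N m; "position": TCP position; "ee_rot": TCP orientation; "ft_force": force on the tool from outside, world axes, zero at the start; "torque": the same for the moment, N m; "grip_width": opening from 0.0 (shut) to 1.0 (fully open); "grasp_force": force on a finger pad.
Only numpy, scipy, OpenCV 4.12 (cv2) and the standard library are available. Lean on these libraries where they do the work, as an engineer would, in place of code of your own. Each camera call takes 0.05 s, during which the arm holds its last target. There are 200 camera calls.

## Working session

There is one attempt and no reset: what is moved stays moved. The work goes in short steps, Python scripts to look and compute and a tool call to move; the robot and the scene stay as the last step left them, time stands still between calls to the robot, and variables do not carry over. Pictures are saved under pics/ and viewed, at most 10 in all, crops included, and the job is handed in when it is done.

Besides the shell and the picture viewer there is one more tool, called after "Request:" as name(argument=value, ...), one argument or row to a line, values as JSON. send_rows: Moves the arm, as the interface text tells. Its arguments: {"type":"object","properties":{"plan":{"type":"array"},"squeeze":{"type":"number"}},"required":["plan"]}

```bash
mkdir -p pics
cat > h.py <<'E'
import numpy as np, cv2
from scipy.spatial.transform import Rotation as R
from workcell import get_obs, optics, job
def cam(name):
    o=get_obs(); c=optics.get_calibration(name); im=optics.camera(name)
    K=np.array(c["intrinsics"])
    if "world_from_camera" in c: T=np.array(c["world_from_camera"])
    else:
        W=np.eye(4); W[:3,:3]=R.from_quat(o["ee_rot"]).as_matrix(); W[:3,3]=o["position"]; T=W@np.array(c["T_tool_cam"])
    return im,K,T,c
def save(n,im): cv2.imwrite("pics/"+n+".png",cv2.cvtColor(im,cv2.COLOR_RGB2BGR))
def ray(K,T,uv):
    p=np.linalg.inv(K)@np.array([uv[0],uv[1],1.]); d=T[:3,:3]@np.array([p[0],-p[1],-1.]); return T[:3,3],d/np.linalg.norm(d)
def onz(K,T,uv,z):
    o,d=ray(K,T,uv); return o+d*(z-o[2])/d[2]
def tri(a,b):
    A=np.zeros((3,3));B=np.zeros(3)
    for o,d in(a,b):
        P=np.eye(3)-np.outer(d,d);A+=P;B+=P@o
    x=np.linalg.solve(A,B); return x,[float(np.linalg.norm(np.cross(x-o,d))) for o,d in(a,b)]
def proj(K,T,p):
    q=np.linalg.inv(T)@np.append(p,1); v=K@np.array([q[0],-q[1],-q[2]]); return v[:2]/v[2]
E
python3 - <<'E'
from h import *
o=get_obs(); print({k:np.round(v,3).tolist() for k,v in o.items()})
for n in("scene","top"):
    im,K,T,c=cam(n); save(n+"1",im); np.savez(n+"1.npz",im=im,K=K,T=T); print(n,np.round(K,1).tolist(),np.round(T,3).tolist(),[k for k in c])
E
```

```text
{'clock': 0.0, 'joint_pos': [1.288, 0.333, -0.065, 1.461, 0.022, 1.35, -0.088], 'joint_velocities': [-0.001, 0.0, -0.001, 0.002, -0.002, -0.0, -0.0], 'tau': [0.001, -62.545, 0.05, -39.162, 0.016, 0.01, 0.0], 'position': [0.16, -0.604, 0.247], 'ee_rot': [0.992, 0.13, -0.0, -0.001], 'ft_force': [-0.062, -0.602, 0.15], 'torque': [0.007, -0.027, 0.002], 'grasp_force': 0.0, 'grip_width': 1.002}
scene [[595.6, 0.0, 310.8], [0.0, 595.6, 247.2], [0.0, 0.0, 1.0]] [[0.805, -0.371, 0.463, 1.027], [0.593, 0.527, -0.609, -0.652], [-0.018, 0.765, 0.644, 0.724], [0.0, 0.0, 0.0, 1.0]] ['intrinsics', 'world_from_camera']
top [[496.6, 0.0, 331.0], [0.0, 496.6, 243.7], [0.0, 0.0, 1.0]] [[-0.005, 0.993, -0.118, 0.427], [-0.999, -0.001, 0.038, 0.006], [0.038, 0.118, 0.992, 0.912], [0.0, 0.0, 0.0, 1.0]] ['intrinsics', 'world_from_camera']
```

View pics/scene1.png

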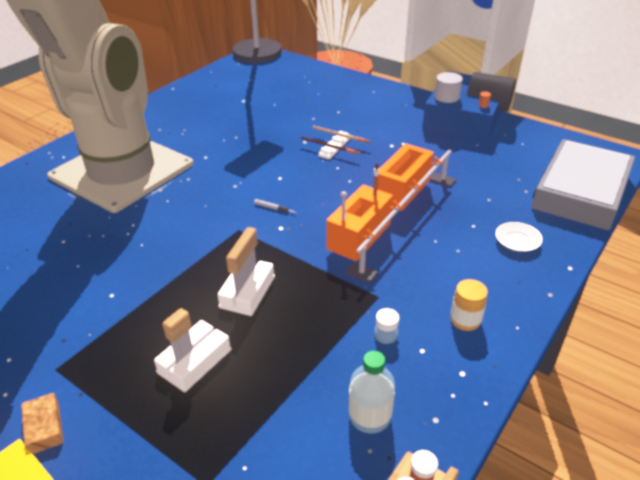

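View pics/top1.png

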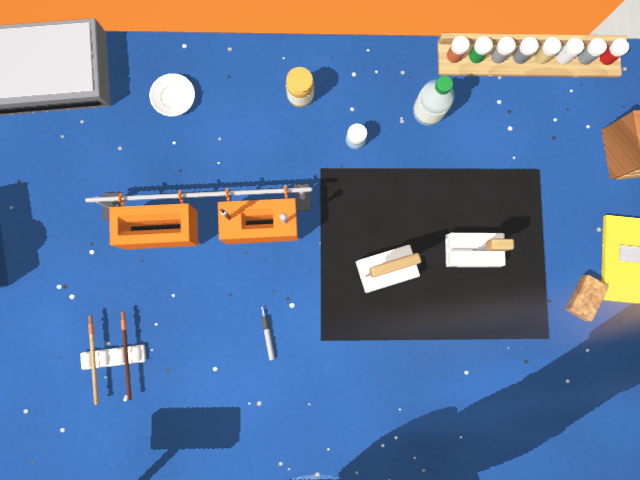

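The scene view shows the broad scraper at about (242,250) and the narrow one at (177,325). In the top view they are at (395,266) and (500,244). The long caddy is at top (153,226) and the short one, with its tools, at (258,220). I'll zoom in to measure.

Run:
```python
from h import *
t=np.load("top1.npz");s=np.load("scene1.npz")
def crop(im,x,y,w,h,f): return cv2.resize(im[y:y+h,x:x+w],None,fx=f,fy=f,interpolation=cv2.INTER_CUBIC)
a=crop(t["im"],350,235,80,60,5);b=crop(s["im"],210,222,80,60,5);c=crop(t["im"],100,195,100,60,4);d=crop(s["im"],370,140,100,60,4)
save("crop1",np.vstack([np.hstack([a,b]),np.pad(np.hstack([c,d]),((0,60),(0,0),(0,0)))]))
def mask(im,lo,hi,x,y,w,h):
    m=cv2.inRange(cv2.cvtColor(im,cv2.COLOR_RGB2HSV),lo,hi);z=np.zeros_like(m);z[y:y+h,x:x+w]=m[y:y+h,x:x+w];return z
for n,g,box in(("top",t,(350,235,80,60)),("scene",s,(210,222,80,60))):
    m=mask(g["im"],(8,70,90),(22,200,255),*box); cs,_=cv2.findContours(m,cv2.RETR_EXTERNAL,cv2.CHAIN_APPROX_NONE);k=max(cs,key=cv2.contourArea)
    r=cv2.minAreaRect(k);print(n,"bar",cv2.contourArea(k),r,cv2.boxPoints(r).round(1).tolist())
for n,g,box in(("top",t,(100,190,104,65)),("scene",s,(370,140,80,80))):
    m=mask(g["im"],(3,180,150),(15,255,255),*box); cs,h=cv2.findContours(m,cv2.RETR_CCOMP,cv2.CHAIN_APPROX_NONE)
    for k,hh in zip(cs,h[0]):
        if cv2.contourArea(k)>60: r=cv2.minAreaRect(k);print(n,"caddy","hole" if hh[3]>=0 else "out",cv2.contourArea(k),cv2.boxPoints(r).round(1).tolist())
```

```text
top bar 498.5 ((394.88275146484375, 265.0600280761719), (11.391793251037598, 52.84406280517578), 72.34986877441406) [[368.0, 267.6000061035156], [418.29998779296875, 251.60000610351562], [421.79998779296875, 262.5], [371.3999938964844, 278.5]]
scene bar 754.0 ((240.6360321044922, 250.24803161621094), (19.28989028930664, 50.153717041015625), 34.69515609741211) [[218.39999389648438, 265.3999938964844], [247.0, 224.10000610351562], [262.79998779296875, 235.10000610351562], [234.3000030517578, 276.3999938964844]]
top caddy out 1251.0 [[116.0, 215.0], [180.60000610351562, 211.89999389648438], [181.60000610351562, 232.8000030517578], [117.0, 235.89999389648438]]
top caddy hole 310.0 [[128.6999969482422, 224.60000610351562], [180.8000030517578, 222.10000610351562], [181.10000610351562, 229.1999969482422], [129.10000610351562, 231.6999969482422]]
top caddy out 580.0 [[111.0999984741211, 207.89999389648438], [195.60000610351562, 203.60000610351562], [197.6999969482422, 244.6999969482422], [113.30000305175781, 249.0]]
scene caddy out 1257.5 [[353.1000061035156, 203.6999969482422], [413.3999938964844, 137.10000610351562], [437.70001220703125, 159.0], [377.3999938964844, 225.6999969482422]]
scene caddy hole 151.5 [[369.3999938964844, 199.5], [381.29998779296875, 186.1999969482422], [391.6000061035156, 195.3000030517578], [379.70001220703125, 208.6999969482422]]
scene caddy out 476.5 [[385.5, 170.5], [413.5, 142.5], [424.0, 153.0], [396.0, 181.0]]
```

View pics/crop1.png

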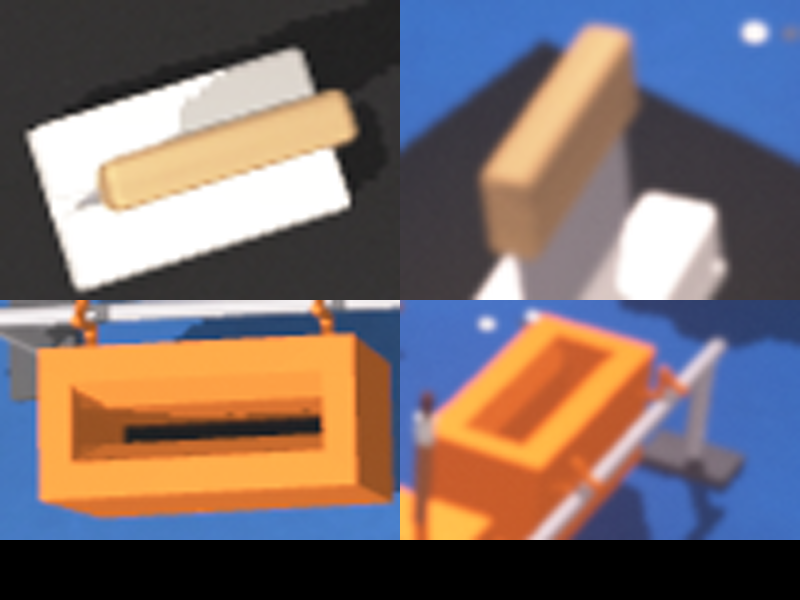

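The crops show the top face of the bar and the long caddy's rim and slot corners clearly. I'll triangulate those corners.

Run:
```python
from h import *
t=np.load("top1.npz");s=np.load("scene1.npz")
def px(p,o,f): return [(p[0]+.5)/f-.5+o[0],(p[1]+.5)/f-.5+o[1]]
def run(name,tp,to,sp,so,f):
    P=[]
    for a,b in zip(tp,sp):
        x,e=tri(ray(t["K"],t["T"],px(a,to,f)),ray(s["K"],s["T"],px(b,so,f)));P.append(x);print(name,x.round(4),np.round(e,4))
    P=np.array(P);c=P.mean(0);d=(P[0]+P[2]-P[1]-P[3])/2;w=(P[0]+P[1]-P[2]-P[3])/2
    print(name,"centre",c.round(4),"len",np.linalg.norm(d).round(4),"yaw of +y axis from y",np.degrees(np.arctan2(-d[0],d[1])).round(2),"wid",w.round(4))
# order +y+x, -y+x, +y-x, -y-x
run("bar",[(112,163),(342,92),(120,208),(357,136)],(350,235),[(232,37),(130,188),(188,27),(84,178)],(210,222),5)
run("rim",[(37,50),(357,35),(40,201),(358,185)],(100,195),[(257,47),(140,170),(131,17),(32,124)],(370,140),4)
P=[onz(t["K"],t["T"],px(p,(100,195),4),.08) for p in[(71,86),(322,74),(72,161),(322,149)]];print("slot",np.round(P,4).tolist(),np.mean(P,0))
P=[onz(t["K"],t["T"],px(p,(350,235),5),.112) for p in[(112,163),(342,92),(120,208),(357,136)]];print("bar z.112",np.round(P,4).tolist(),np.mean(P,0))
P=[onz(t["K"],t["T"],px(p,(350,235),5),.032) for p in[(27,130),(297,48),(80,290),(350,208)]];print("rest z.032",np.round(P,4).tolist(),np.mean(P,0))
o=get_obs();print(R.from_quat(o["ee_rot"]).as_matrix().round(3).tolist())
```

```text
bar [ 0.4846 -0.0905  0.1132] [0.0011 0.0011]
bar [ 0.5075 -0.1663  0.1126] [0.001 0.001]
bar [ 0.4693 -0.0937  0.1126] [0.0001 0.0001]
bar [ 0.4929 -0.171   0.1128] [0.0007 0.0007]
bar centre [ 0.4886 -0.1304  0.1128] len 0.08 yaw of +y axis from y 16.88 wid [0.015  0.0039 0.0002]
rim [0.5889 0.3462 0.0808] [0.0012 0.0012]
rim [0.5956 0.2138 0.0807] [0.0011 0.0011]
rim [0.5226 0.3396 0.0809] [0.0023 0.0023]
rim [0.5333 0.2123 0.084 ] [0.0034 0.0034]
rim centre [0.5601 0.278  0.0816] len 0.1301 yaw of +y axis from y 3.81 wid [ 0.0643  0.0041 -0.0017]
slot [[0.5729, 0.331, 0.08], [0.5781, 0.2273, 0.08], [0.5412, 0.3292, 0.08], [0.5463, 0.2264, 0.08]] [0.55961296 0.27847488 0.08      ]
bar z.112 [[0.4839, -0.0914, 0.112], [0.5069, -0.1671, 0.112], [0.4693, -0.0938, 0.112], [0.4925, -0.1717, 0.112]] [ 0.48813687 -0.13100942  0.112     ]
rest z.032 [[0.5014, -0.0709, 0.032], [0.5307, -0.1685, 0.032], [0.4445, -0.0891, 0.032], [0.4732, -0.1862, 0.032]] [ 0.48747106 -0.12866735  0.032     ]
[[0.966, 0.257, -0.0], [0.257, -0.966, 0.001], [-0.0, -0.001, -1.0]]
```

Request:
send_rows(
  plan=[
    [[0,0,0,0.137,-0.116,0,1],[0,0,0,0.137,-0.116,0,1],[0,0,0,0.137,-0.116,0,1],[0,0,0,0.137,-0.116,0,1],[0,0,0,0.137,-0.116,0,1],[0,0,0,0.137,-0.116,0,1],[0,0,0,0.137,-0.116,0,1],[0,0,0,0.137,-0.116,0,1],[0,0,0,0.137,-0.116,0,1],[0,0,0,0.137,-0.116,0,1],[0,0,0,0.137,-0.116,0,1],[0,0,0,0.137,-0.116,0,1],[0,0,0,0.137,-0.116,0,1],[0,0,0,0.137,-0.116,0,1],[0,0,0,0.137,-0.116,0,1],[0,0,0,0.137,-0.116,0,1]],
  ],
  squeeze=40,
)

```text
clock: 1.43
position: [0.4894, -0.1311, 0.2483]
ee_rot: [0.992, 0.129, -0.0, 0.0]
ft_force: [0.5, -0.9, 0.9]
grip_width: 1.001
grasp_force: 0.0
```

Request:
send_rows(
  plan=[
    [[0,0,-0.076,0,0,0,1],[0,0,-0.076,0,0,0,1],[0,0,-0.076,0,0,0,1],[0,0,-0.076,0,0,0,1],[0,0,-0.076,0,0,0,1],[0,0,-0.076,0,0,0,1],[0,0,-0.076,0,0,0,1],[0,0,-0.076,0,0,0,1],[0,0,-0.076,0,0,0,1],[0,0,-0.076,0,0,0,1],[0,0,-0.076,0,0,0,1],[0,0,-0.076,0,0,0,1],[0,0,-0.076,0,0,0,1],[0,0,-0.076,0,0,0,1],[0,0,0,0,0,0,1]],
  ],
)

```text
clock: 2.68
position: [0.4887, -0.1327, 0.248]
ee_rot: [0.597, 0.802, -0.0, -0.0]
ft_force: [-0.5, 0.3, 0.1]
grip_width: 0.994
grasp_force: 0.0
```

Run:
```python
from h import *
im,K,T,c=cam("wrist");save("w1",im);np.savez("w1.npz",im=im,K=K,T=T)
o=get_obs();print(o["clock"],np.round(o["joint_pos"],3),np.round(o["position"],4),R.from_quat(o["ee_rot"]).as_matrix().round(4).tolist())
t=np.load("top1.npz")
P=np.array([[.4846,-.0905,.1128],[.5075,-.1663,.1128],[.4929,-.171,.1128],[.4693,-.0937,.1128]])
print([proj(K,T,p).round(1).tolist() for p in P])
```

```text
2.7333 [ 0.778  0.118 -0.642  1.74   0.073  1.307  0.403] [ 0.4887 -0.1327  0.2481] [[-0.2793, 0.9602, -0.0004], [0.9602, 0.2793, 0.0001], [0.0002, -0.0004, -1.0]]
[[328.2, 176.6], [327.7, 280.5], [307.7, 280.9], [306.2, 174.7]]
```

View pics/w1.png

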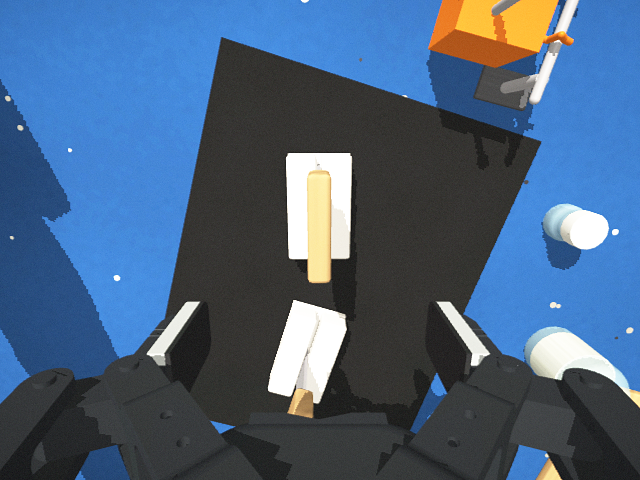

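The wrist view confirms the bar is centred at (319,227), runs vertically in the picture, and sits between the open fingers. Descending to grasp.

Request:
send_rows(
  plan=[
    [[0,0,0,0.01,0,0.13,1],[0,0,0,0,0,0.13,1],[0,0,0,0,0,0.13,1],[0,0,0,0,0,0.13,1],[0,0,0,0,0,0.13,1],[0,0,0,0,0,0.115,1],[0,0,0,0,0,0,1],[0,0,0,0,0,0,0],[0,0,0,0,0,0,0],[0,0,0,0,0,0,0],[0,0,0,0,0,0,0],[0,0,0,0,0,0,0],[0,0,0,0,0,0,0],[0,0,0,0,0,0,0],[0,0,0,0,0,0,0],[0,0,0,0,0,0,0],[0,0,0,0,0,0,0]],
  ],
  squeeze=40,
)

```text
clock: 4.15
position: [0.4889, -0.131, 0.0962]
ee_rot: [0.6, 0.8, 0.0, 0.001]
ft_force: [-1.4, 0.1, 7.2]
grip_width: 0.207
grasp_force: 39.3
```

Request:
send_rows(
  plan=[
    [[0,0,0,0,0,-0.05,0],[0,0,0,0,0,-0.05,0],[0,0,0,0,0,-0.05,0],[0,0,0,0,0,-0.05,0],[0,0,0,0,0,-0.05,0],[0,0,0,0,0,-0.1,0],[0,0,0,0,0,-0.15,0],[0,0,0,0,0,-0.15,0],[0,0,0,0,0,-0.15,0],[0,0,0,0,0,-0.15,0],[0,0,0,0,0,-0.1,0],[0,0,0,0,0,0,0]],
  ],
)

```text
clock: 5.15
position: [0.4898, -0.1307, 0.3106]
ee_rot: [0.599, 0.8, 0.001, 0.003]
ft_force: [1.0, -0.4, -0.8]
grip_width: 0.208
grasp_force: 39.6
```

Run:
```python
from h import *
im,K,T,c=cam("scene");np.savez("s2.npz",im=im,K=K,T=T)
o=get_obs();Rm=R.from_quat(o["ee_rot"]).as_matrix();print(o["clock"],np.round(o["position"],4),Rm.round(4).tolist(),o["grip_width"],o["grasp_force"])
g=proj(K,T,np.array(o["position"])-[0,0,.04]);print(g)
# where TCP should go: slot (0.5596,0.2782), yaw 3
p=Rm.T@(np.array([.5596,.2782,o["position"][2]])-o["position"]);print("shift tool",p/.2, "tool y azim",np.degrees(np.arctan2(Rm[1,1],Rm[0,1])))
x,y=int(g[0])-75,int(g[1])-90
save("s2",cv2.resize(im[max(y,0):y+180,x:x+150],None,fx=3,fy=3,interpolation=cv2.INTER_CUBIC));print(x,y)
```

```text
5.2 [ 0.4891 -0.1307  0.308 ] [[-0.2812, 0.9596, 0.004], [0.9596, 0.2813, -0.0018], [-0.0028, 0.0033, -1.0]] 0.20610861471000586 39.61861968040466
[231.20513745 160.17581734]
shift tool [ 1.86302435  0.91326171 -0.00223828] tool y azim 16.33525177537203
156 70
```

View pics/s2.png

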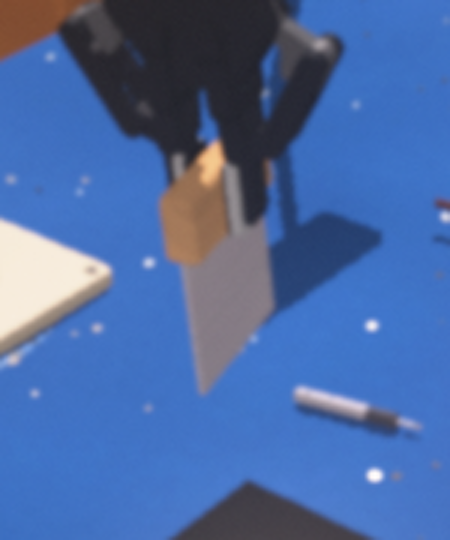

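The scraper is held straight in the jaws, with its lower corners at about scene (223,201) and (247,172). Carrying it to above the long caddy.

Request:
send_rows(
  plan=[
    [[0,0,0,0.08,0.04,0,0],[0,0,0,0.149,0.073,0,0],[0,0,0,0.149,0.073,0,0],[0,0,0,0.149,0.073,0,0],[0,0,0,0.149,0.073,0,0],[0,0,0,0.149,0.073,0,0],[0,0,0,0.149,0.073,0,0],[0,0,0,0.149,0.073,0,0],[0,0,0,0.149,0.073,0,0],[0,0,0,0.149,0.073,0,0],[0,0,0,0.149,0.073,0,0],[0,0,0,0.149,0.073,0,0],[0,0,0,0.145,0.07,0,0],[0,0,0.052,0,0,0,0],[0,0,0.052,0,0,0,0],[0,0,0.052,0,0,0,0],[0,0,0,0,0,0,0],[0,0,0,0,0,0,0]],
  ],
)

```text
clock: 6.7
position: [0.5584, 0.2781, 0.3045]
ee_rot: [0.688, 0.726, -0.001, -0.0]
ft_force: [0.1, -0.4, -0.6]
grip_width: 0.206
grasp_force: 39.7
```

Run:
```python
from h import *
o=get_obs();Rm=R.from_quat(o["ee_rot"]).as_matrix();print(o["clock"],np.round(o["position"],4),Rm.round(4).tolist(),o["grip_width"],o["grasp_force"])
ims=[]
ctr=np.array(o["position"])-[0,0,.07]
for n in("wrist","scene"):
    im,K,T,c=cam(n);np.savez(n+"3.npz",im=im,K=K,T=T)
    cs=[proj(K,T,o["position"]+Rm@[a,b,.09]) for a,b in((.04,0),(-.04,0))]
    print(n,"pred lower edge +y,-y",np.round(cs,1).tolist())
    if n=="scene":
        g=proj(K,T,ctr);x,y=int(g[0])-65,max(int(g[1])-70,0);print(x,y);im=cv2.resize(im[y:y+200,x:x+133],None,fx=2.4,fy=2.4,interpolation=cv2.INTER_CUBIC)
    ims.append(cv2.resize(im,(int(im.shape[1]*480/im.shape[0]),480)))
o_=np.hstack(ims)[:,:];print(o_.shape,ims[0].shape);save("p3",o_[:, 160:] if o_.shape[1]>800 else o_)
```

```text
6.7 [0.5584 0.2781 0.3045] [[-0.0536, 0.9986, -0.0011], [0.9986, 0.0536, -0.0009], [-0.0008, -0.0011, -1.0]] 0.206268725333705 39.67620313167572
wrist pred lower edge +y,-y [[316.4, 188.7], [316.5, 311.2]]
scene pred lower edge +y,-y [[419.0, 92.0], [399.9, 108.7]]
345 20
(480, 959, 3) (480, 640, 3)
```

View pics/p3.png

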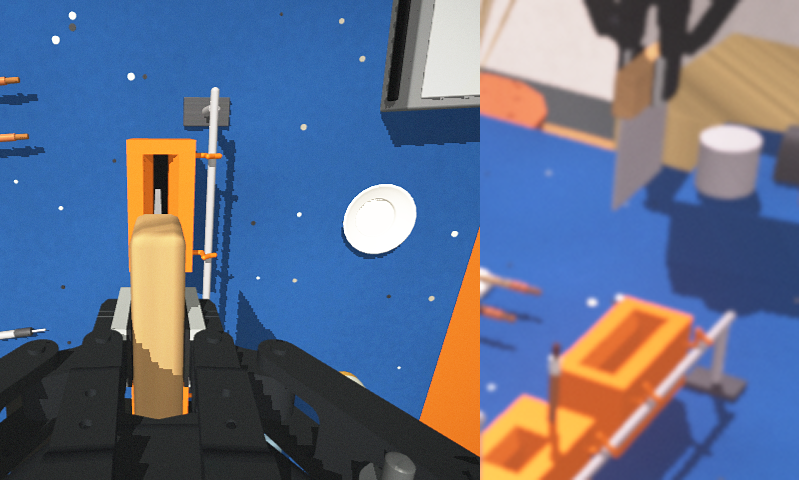

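The wrist view shows the blade's far end at (317,188), close to the predicted (316,189). The caddy rim's far corners are at (287,139) and (355,139). I'll work out the remaining offset.

Run:
```python
from h import *
w=np.load("wrist3.npz");K,T=w["K"],w["T"]
hsv=cv2.cvtColor(w["im"],cv2.COLOR_RGB2HSV);m=cv2.inRange(hsv,(3,170,140),(18,255,255))
for r in(145,150,160,170,180,190,200,210):
    c=np.flatnonzero(m[r,270:362])+270; g=np.flatnonzero(np.diff(c)>3)
    print(r,c[0],c[-1],[(c[i],c[i+1]) for i in g], onz(K,T,((c[0]+c[-1])/2,r),.08).round(4))
print(onz(K,T,(321,139),.08), onz(K,T,(317,188),.3045-.09))
```

```text
145 287 354 [] [0.5582 0.3381 0.08  ]
150 287 354 [] [0.5584 0.3336 0.08  ]
160 287 354 [(np.int64(312), np.int64(329))] [0.5589 0.3245 0.08  ]
170 287 354 [(np.int64(312), np.int64(329))] [0.5594 0.3153 0.08  ]
180 288 354 [(np.int64(312), np.int64(328))] [0.5604 0.306  0.08  ]
190 288 352 [(np.int64(312), np.int64(328))] [0.56   0.2964 0.08  ]
200 288 353 [(np.int64(312), np.int64(328))] [0.561  0.2868 0.08  ]
210 288 353 [(np.int64(312), np.int64(328))] [0.5616 0.2769 0.08  ]
[0.5583183  0.34348497 0.08      ] [0.55652554 0.31845063 0.2145    ]
```

Request:
send_rows(
  plan=[
    [[0,0,0,0,0.01,0.1,0],[0,0,0,0,0,0.15,0],[0,0,0,0,0,0.15,0],[0,0,0,0,0,0.15,0],[0,0,0,0,0,0.04,0],[0,0,0,0,0,0.04,0],[0,0,0,0,0,0.04,0],[0,0,0,0,0,0.04,0],[0,0,0,0,0,0.04,0],[0,0,0,0,0,0.04,0],[0,0,0,0,0,0.04,0],[0,0,0,0,0,0.04,0],[0,0,0,0,0,0,0]],
  ],
)

```text
clock: 7.88
position: [0.5601, 0.2779, 0.1294]
ee_rot: [0.689, 0.725, -0.001, -0.0]
ft_force: [0.5, 0.3, -2.2]
grip_width: 0.204
grasp_force: 39.5
```

Request:
send_rows(
  plan=[
    [[0,0,0,0,0,0.02,0],[0,0,0,0,0,0.02,0],[0,0,0,0,0,0.02,0],[0,0,0,0,0,0.02,0],[0,0,0,0,0,0.01,0],[0,0,0,0,0,0,0],[0,0,0,0,0,0,0]],
  ],
)

```text
clock: 8.47
position: [0.5608, 0.2784, 0.1132]
ee_rot: [0.689, 0.725, -0.0, 0.0]
ft_force: [-0.2, -0.5, -1.3]
grip_width: 0.208
grasp_force: 39.6
```

Request:
send_rows(
  plan=[
    [[0,0,0,0,0,0.006,0],[0,0,0,0,0,0.006,0],[0,0,0,0,0,0,0],[0,0,0,0,0,0,0]],
  ],
)

```text
clock: 8.8
position: [0.5608, 0.2784, 0.1109]
ee_rot: [0.689, 0.725, -0.0, 0.0]
ft_force: [0.4, -0.1, -1.3]
grip_width: 0.202
grasp_force: 39.6
```

Request:
send_rows(
  plan=[
    [[0,0,0,0,0,0.006,0],[0,0,0,0,0,0.006,0],[0,0,0,0,0,0,0],[0,0,0,0,0,0,0]],
  ],
)

```text
clock: 9.13
position: [0.5607, 0.2784, 0.1084]
ee_rot: [0.689, 0.725, -0.0, 0.0]
ft_force: [-1.3, -0.6, -1.7]
grip_width: 0.206
grasp_force: 39.6
```

Request:
send_rows(
  plan=[
    [[0,0,0,0,0,0.005,0],[0,0,0,0,0,0.005,0],[0,0,0,0,0,0,0],[0,0,0,0,0,0,0]],
  ],
)

```text
clock: 9.47
position: [0.5608, 0.2784, 0.1064]
ee_rot: [0.689, 0.725, -0.0, 0.0]
ft_force: [0.4, -0.1, -1.5]
grip_width: 0.205
grasp_force: 39.7
```

Request:
send_rows(
  plan=[
    [[0,0,0,0,0,0.005,0],[0,0,0,0,0,0.005,0],[0,0,0,0,0,0,0],[0,0,0,0,0,0,0]],
  ],
)

```text
clock: 9.8
position: [0.561, 0.2787, 0.1063]
ee_rot: [0.689, 0.725, 0.0, 0.0]
ft_force: [-4.1, -4.2, 14.3]
grip_width: 0.206
grasp_force: 41.9
```

Contact of 14 N came at the expected depth, so the blade is on the floor. I'll ease the pressure slightly and release.

Request:
send_rows(
  plan=[
    [[0,0,0,0,0,-0.004,0],[0,0,0,0,0,0,0],[0,0,0,0,0,0,0.35],[0,0,0,0,0,0,0.5],[0,0,0,0,0,0,0.8],[0,0,0,0,0,0,1],[0,0,0,0,0,0,1],[0,0,0,0,0,0,1],[0,0,0,0,0,0,1],[0,0,0,0,0,0,1]],
  ],
)

```text
clock: 10.63
position: [0.5608, 0.2784, 0.1053]
ee_rot: [0.689, 0.725, -0.0, 0.0]
ft_force: [0.5, 0.1, 0.5]
grip_width: 1.005
grasp_force: 0.0
```

Request:
send_rows(
  plan=[
    [[0,0,0,0,0,-0.05,1],[0,0,0,0,0,-0.1,1],[0,0,0,0,0,-0.15,1],[0,0,0,0,0,-0.15,1],[0,0,0,0,0,-0.15,1],[0,0,0,0,0,-0.15,1],[0,0,0,0,0,-0.15,1],[0,0,0,0,0,0,1],[0,0,0,0,0,0,1],[0,0,0,0,0,0,1]],
  ],
)

```text
clock: 11.47
position: [0.5606, 0.2783, 0.2852]
ee_rot: [0.689, 0.725, -0.0, 0.0]
ft_force: [-0.2, -0.1, -0.1]
grip_width: 0.999
grasp_force: 0.0
```

Run:
```python
from h import *
a,K,T,c=cam("wrist");b,K2,T2,c=cam("scene")
save("f",np.hstack([cv2.resize(a,(400,300)),cv2.resize(b[120:240,320:480],(400,300),interpolation=cv2.INTER_CUBIC)]))
o=get_obs();print(o["clock"],o["position"],o["grip_width"],o["ft_force"])
hsv=cv2.cvtColor(a,cv2.COLOR_RGB2HSV);m=cv2.inRange(hsv,(8,60,120),(24,160,255));m[:,:250]=0;m[:,400:]=0;m[380:]=0
k=max(cv2.findContours(m,0,1)[0],key=cv2.contourArea);r=cv2.minAreaRect(k);print(r)
print("bar centre",onz(K,T,r[0],.124))
```

```text
11.5667 [0.56039748 0.27804023 0.28416924] 1.0029222443503845 [ 0.24758354  0.39420085 -0.07577993]
((318.0, 219.0), (102.0, 22.0), 90.0)
bar centre [0.56126152 0.28314561 0.124     ]
```

View pics/f.png

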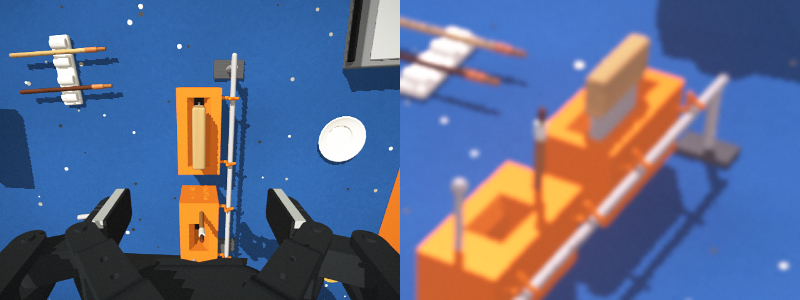

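The bar stands upright and centred in the long slot. I'll check its height by triangulating the top face's far corners.

Run:
```python
from h import *
a,K,T,c=cam("wrist");b,K2,T2,c=cam("scene")
A=cv2.resize(a[150:290,270:370],None,fx=4,fy=4,interpolation=cv2.INTER_CUBIC);B=cv2.resize(b[125:195,370:440],None,fx=5.6,fy=5.6,interpolation=cv2.INTER_CUBIC)
B=cv2.copyMakeBorder(B,0,560-B.shape[0],0,0,cv2.BORDER_CONSTANT);save("g",np.hstack([A,B]));np.savez("g.npz",K=K,T=T,K2=K2,T2=T2)
```

```text
(no output)
```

View pics/g.png

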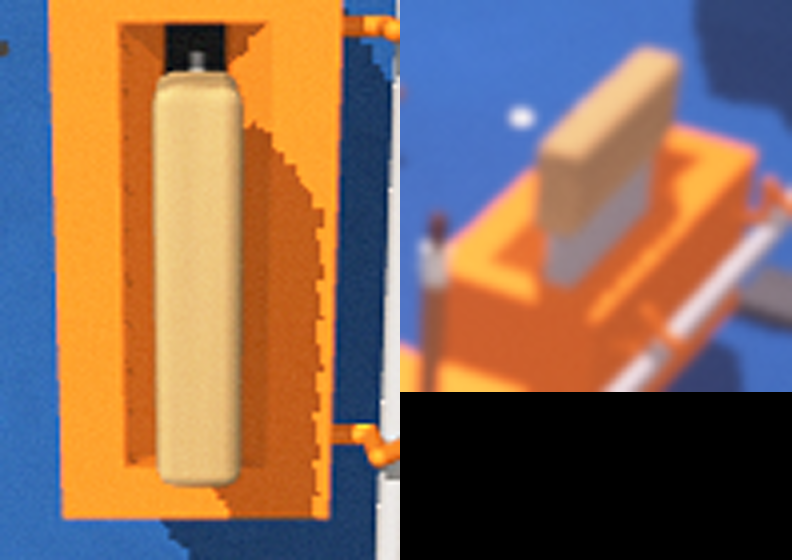

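Seen from above, the bar spans columns 155–240 and rows 88–484 of the crop, centred in the slot. In the scene crop its top corners are at (643,48), (681,62), (540,148) and (581,160).

Run:
```python
from h import *
g=np.load("g.npz");px=lambda p,o,f:[(p[0]+.5)/f-.5+o[0],(p[1]+.5)/f-.5+o[1]]
P=[]
for w,s in zip([(155,88),(240,88),(158,484),(238,484)],[(243,48),(281,62),(140,148),(181,160)]):
    x,e=tri(ray(g["K"],g["T"],px(w,(270,150),4)),ray(g["K2"],g["T2"],px(s,(370,125),5.6)));P.append(x);print(x.round(4),np.round(e,4))
print(np.mean(P,0))
```

```text
[0.5515 0.32   0.1237] [0.0001 0.0001]
[0.5674 0.3205 0.1228] [0.0005 0.0005]
[0.5561 0.2387 0.1241] [0.0004 0.0004]
[0.5723 0.2394 0.1244] [0.0001 0.0001]
[0.56182808 0.27967149 0.12370948]
```

The bar top is at 0.1237 m, against 0.124 m expected with the blade on the floor. It is centred and upright, so I'm handing in.

```bash
python3 -c "
from h import *
print(job.hand_in())"
```

```text
the job is handed in; nothing more can be done
None
```

The broad scraper stands released and upright in the long slot, blade on the floor. The narrow scraper was not touched, and the job is handed in; the hand-in gave no verdict.

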